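Free-run and park the sample carousel

TASK

Check that the autosampler's sample carousel runs freely: flick it by one of its blue posts so that it spins by itself, at a lively pace and untouched, for a good three seconds. Then brake it with a fingertip pressed on the black rubber disc on its face so that the red-capped vial stops right in front of the yellow pointer, and finish with the fingertip still pressing there, holding the carousel still. Use only light fingertip touches, leave the vials seated in their cups and do not disturb the other things on the bench.

Things in the scene. Friction and masses are not known exactly. Their poses are not given: they have to be found in the camera images.
- carousel (a joint): turn of the carousel, an aluminium disc 250 mm across and 12 mm thick lying level on a vertical spindle, top face 60 mm above the bench. Radians, grows counter-clockwise seen from above, 0 at the start, no stops, counts on past full turns. It runs almost freely: left alone it loses half its speed in about 5 to 9 s and keeps slowing until it rests; it does not spring back. Disc about 0.9 kg; a fingertip pressing the rubber with some 5 N stops it from 1 rad/s almost at once
- hub (a point): point on the spindle axis at the level of the top of the black rubber disc at rest (72 mm above the bench). The rubber disc is 170 mm across, 4 mm thick, flat, concentric with the carousel, turns with it and is sprung: pressed down it gives 1 mm for every 1.2 N, up to 8 mm, anywhere on its face. A steel hub 56 mm across stands 8 mm above it in the middle, so the rubber is free to press between 28 and 85 mm from the axis
- post_a (a point): one of two opposite upright blue posts on the carousel, to flick it by: 12 mm thick, standing 45 mm above the disc's face (top 105 mm above the bench), fixed to it 108 mm from the axis. The point is on its centre line, 88 mm above the bench. For 55 degrees to either side of each post the outer part of the disc is clear
- post_b (a point): the other blue post, opposite, same size and same point
- index (a point): point 108 mm from the axis, 83 mm above the bench, straight in front of the fixed yellow pointer: the red-capped vial's centre should stop here. The pointer's tip is 126 mm from the axis, just outside the carousel's edge, and points at the axis; its bracket reaches out to 161 mm from the axis, its top is 78 mm above the bench, 30 mm wide
- red_vial_c (a point): centre, half-way up, of the red-capped glass vial: 23 mm across, 46 mm tall, 24 g, standing loosely in a grey cup (32 mm outside, 14 mm high) on the carousel 108 mm from the axis; foot 60 mm, top 106 mm above the bench. z up
- blue_vial_c (a point): centre of the blue-capped vial, same size, in another such cup on the carousel; stays seated
- white_vial_c (a point): centre of the white-capped vial, same; stays seated
- green_vial_c (a point): centre of the green-capped vial, same; stays seated. Two more cups, each between two vials, are empty
- drive_base: fixed white base under the carousel, origin on the bench on the spindle axis; its x axis points from the axis towards the pointer
- brake_ring: the sprung black rubber disc that turns with the carousel; origin on the axis at the rubber's underside, 68 mm above the bench
- solvent_bottle: Bystander: leave it where it stands. Amber bottle 72 mm across, 145 mm tall, origin under its foot
- beaker: Bystander: leave it where it stands. Glass beaker 68 mm across, 85 mm tall, origin under its foot
- vial_rack: Bystander: leave it where it stands. Blue rack 70 by 150 mm, 59 mm tall with its vials, origin under its centre
- screwdriver: Bystander: leave it where it stands. Screwdriver lying flat, origin under its middle
- septa_jar: Bystander: leave it where it stands. Small clear jar 56 mm across, 60 mm tall, origin under its foot

How it is judged:
On the way, in this order (a step that is already met when the one before it is completed fails the run):
1. the carousel spins by itself, faster than 1 rad/s, untouched by the robot for 2 s ((velocity of joint carousel above 1 rad/s or velocity of joint carousel below -1 rad/s) and contact force between each of the fingers, the arm and carousel below 0.05 N), for 2 s.
2. it is stopped by a finger on the rubber with the red-capped vial at the pointer (horizontal distance between red_vial_c and index below 0.014 m and velocity of joint carousel between -0.08 and 0.08 rad/s and contact force between the fingers and brake_ring above 0.5 N), for 0.3 s.
At the end, for the whole second after the job is handed in: The carousel stands still (below 0.08 rad/s), a finger presses its rubber disc with more than 0.5 N, the red-capped vial's centre is within 14 mm horizontally of the index point, and all four vials stand upright in their cups (all of step 2 and height (world z) of red_vial_c between 0.075 and 0.095 m and angle between each of red_vial_c, blue_vial_c, white_vial_c, green_vial_c's own z axis and vertical below 0.35 rad and height (world z) of blue_vial_c between 0.075 and 0.095 m and height (world z) of white_vial_c between 0.075 and 0.095 m and height (world z) of green_vial_c between 0.075 and 0.095 m); the arm keeps its last pose, push and grip.
It fails at once if a vial is lifted or knocked out of its cup (height (world z) of any of red_vial_c, blue_vial_c, white_vial_c, green_vial_c above 0.095 m or height (world z) of any of red_vial_c, blue_vial_c, white_vial_c, green_vial_c below 0.07 m or angle between any of red_vial_c, blue_vial_c, white_vial_c, green_vial_c's own z axis and vertical above 0.5 rad).
It fails at once if the rubber disc is pressed hard (over 40 N), or the carousel is struck with a heavy blow (over 150 N) (contact force between the fingers and brake_ring above 40 N or contact force between the fingers and carousel above 150 N).
It fails at once if another thing on the bench is moved more than 25 mm (distance of any of solvent_bottle, beaker, vial_rack, screwdriver, septa_jar from where it was at the start of the episode above 0.025 m).
It also fails if it takes over 64 s, if anything falls off the work surface, if the arm or the gripper's body presses on something with over 40 N, if the wrist force passes 120 N, or if a joint passes its speed limit or range.

ROBOT

A 7-joint arm with a two-finger parallel gripper is mounted at the origin on the work surface. World frame = base frame: x ahead of the robot, y to its left, z up, the work surface at z = 0. Lengths are in m, angles in rad, forces in N, time in s.
With the tool pointing down it reaches from about 0.4 to 0.85 m from the base axis. Payload 6.9 kg.
Tool frame: the origin (TCP) lies midway between the tips of the shut fingers; the grasp point (between the pads) lies 19 mm behind it; z points along the fingers, y is the line along which they close (so a half turn about z gives the same grasp; the last joint's range is limited). The gripper opens to 85 mm and grips with 20 to 120 N. Pads are 22 mm wide; open, the fingers measure 114 mm over their backs; the gripper's body (76 mm by 85 mm) begins 54 mm behind the grasp point. The pads swing forward as they close: fully open they stand 13 mm farther back than shut.
Start: joints at [1.391, 0.507, -0.238, 1.5, 0.126, 1.149, -0.155], TCP at [0.176, -0.6, 0.231] pointing down, gripper open.
Joint ranges: [-3.08, 3.08], [-0.24, 2.05], [-1.43, 1.35], [0, 2.5], [-1.52, 4.66], [0.17, 1.96], [-2.89, 2.89]. Speed limits (rad/s): [2.39, 2.39, 3.14, 3.14, 3.14, 3.14, 3.14].

INTERFACE

Orientations are given as a unit quaternion [w, x, y, z].
In Python, from bench import manip gives the robot as it stands.
- The arm moves only by the tool arm_command, never from a script. Its argument "targets" is a list of rows, each a list of 6 numbers: the shift along the tool's x, y, z as a fraction of full scale, then the turn, a rotation vector about the tool's x, y, z as a fraction of full scale. A call has 1 to 20 rows; each row shifts and turns the commanded pose from where the row before left it, along the tool's axes as they then stand; what a row does not reach is not made up. Full scale, the value 1, is 0.03 m for a shift and 5 degrees for a turn. A row lasts 1/8 s, in which the tool goes at most 62.5 mm and 10.7 degrees, less where a joint would pass 70% of its speed; a pose out of reach is approached as far as the arm can. A call with a number of a shift or a turn outside -1 to 1 is refused whole. A call with a gripper value outside its range is refused whole. "grip" is the gripper's target within -1 to 1 (fully open at 1, half-way at 0, shut at -1), set as the call begins (left out, the last holds). The fingers move at their own pace and stop on an object; "squeeze" is the grip in N (left out, the last holds). Time passes only in rows, so rows that do not move let the fingers close. It gives the time, the measured TCP pose, the force, the opening and the grip force at its end, in the units of the state.
- manip.sense(): the state, without advancing time (a new reading comes with each control period).
- manip.snapshot(name): name is "side" or "top" or "wrist"; returns a dict with "color" (480x640x3 uint8, red, green, blue), "K" (3x3 intrinsics, pixels), "rvec" (rotation vector, rad) and "tvec" (3), from world to camera coordinates, as OpenCV has them. Camera axes: x right, y down, z forward; pixel columns grow to the right and rows downward; lengths in m; the calibration is good to about 2 mm. A picture is of the moment at which its call begins. There is no depth.
- manip.sign_off(): hands the job in; it is judged then, once.
The state is a dict: "time_s": time; "joint_positions": joint angles; "joint_velocities": joint speeds; "joint_torque": joint torques, N m; "tool_pos": TCP position; "ee_rot": TCP orientation; "contact_force": force on the tool from outside, world axes, zero at the start; "wrist_torque": the same for the moment, N m; "grip_width": finger opening in m; "gripper_force": force on a finger pad.
Only numpy, scipy, OpenCV 4.12 (cv2) and the standard library are available. Lean on these libraries where they do the work, as an engineer would, in place of code of your own. Each camera call takes 0.05 s, during which the arm holds its last target. There are 200 camera calls.

## Working session

There is one attempt and no reset: what is moved stays moved. The work goes in short steps, Python scripts to look and compute and a tool call to move; the robot and the scene stay as the last step left them, time stands still between calls to the robot, and variables do not carry over. Pictures are saved under pics/ and viewed, at most 10 in all, crops included, and the job is handed in when it is done.

Besides the shell and the picture viewer there is one more tool, called after ">>>" as name(argument=value, ...), one argument or row to a line, values as JSON. arm_command: Moves the arm, as the interface text tells. Shift numbers are shares of 0.03 m and turn numbers shares of 5 degrees, none past 1 either way. Its arguments: {"type":"object","properties":{"targets":{"type":"array"},"grip":{"type":"number"},"squeeze":{"type":"number"}},"required":["targets"]}

```bash
mkdir -p pics; cat > h.py <<'E'
import numpy as np, cv2
from bench import manip
def snap(n,f=None):
    s=manip.snapshot(n)
    if f: cv2.imwrite('pics/'+f,s['color'][:,:,::-1])
    return s
def cam(s):
    R,_=cv2.Rodrigues(np.array(s['rvec'],float)); return R,np.array(s['tvec'],float).ravel(),np.array(s['K'],float)
def ray(s,u,v,z):
    R,t,K=cam(s); d=R.T@np.linalg.solve(K,[u,v,1.]); c=-R.T@t
    return c+d*(z-c[2])/d[2]
def proj(s,p):
    R,t,K=cam(s); q=K@(R@np.array(p,float)+t); return q[:2]/q[2]
E
python3 - <<'E'
from h import *
for n in('top','side'):
    s=snap(n,n+'0.png');R,t,K=cam(s);print(n,-R.T@t,R.round(2).tolist(),K[0,0])
st=manip.sense();print(st['time_s'],st['tool_pos'],st['ee_rot'],st['contact_force'])
E
```

```text
top [0.45999584 0.02266016 1.14175357] [[-0.03, -1.0, -0.01], [-1.0, 0.03, -0.09], [0.09, 0.01, -1.0]] 474.6962900165165
side [0.44837394 0.83714512 0.87314236] [[-0.99, -0.12, -0.01], [-0.08, 0.68, -0.73], [0.1, -0.72, -0.68]] 481.3949740488927
0.1 [ 0.17598446 -0.5992328   0.23052967] [-7.89010276e-04  9.89807999e-01  1.42406054e-01 -1.33780931e-04] [-0.71662892 -0.15892066  0.46553238]
```

View pics/top0.png

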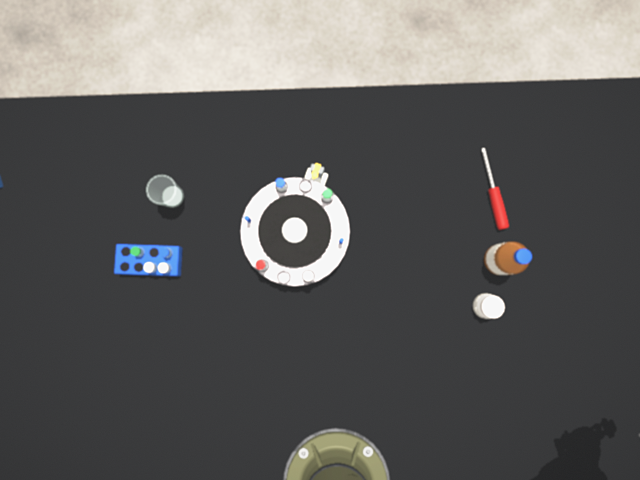

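View pics/side0.png

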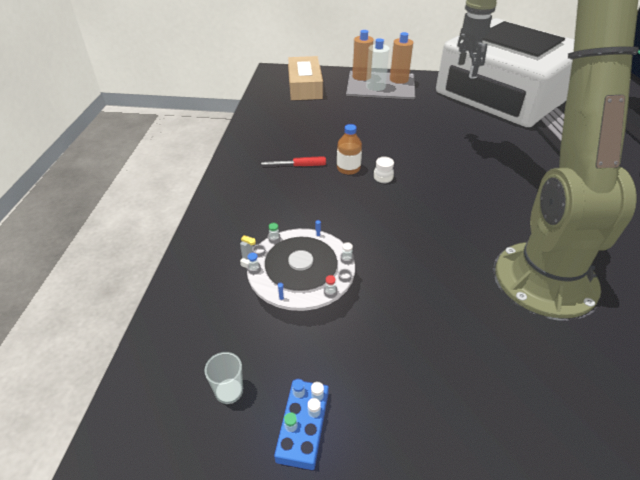

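The top view shows the hub at about (294,230), red cap (261,265), yellow pointer (316,171), and posts (248,221) and (341,242). The side view agrees.

```bash
cat >> h.py <<'E'
def blob(s,kind,box):
    hsv=cv2.cvtColor(s['color'],cv2.COLOR_RGB2HSV); x0,y0,x1,y1=box
    lo,hi={'red':((0,130,70),(8,255,255)),'yellow':((22,90,90),(36,255,255)),'green':((45,100,50),(85,255,255)),'blue':((100,130,50),(125,255,255))}[kind]
    m=cv2.inRange(hsv,lo,hi)
    if kind=='red': m|=cv2.inRange(hsv,(172,130,70),(180,255,255))
    k=np.zeros_like(m);k[y0:y1,x0:x1]=m[y0:y1,x0:x1]
    n,_,st,c=cv2.connectedComponentsWithStats(k)
    return [(st[i,4],c[i]) for i in range(1,n) if st[i,4]>=6]
E
python3 - <<'E'
from h import *
s=snap('top')
# hub: bright blob inside black ring
g=s['color'].min(2); m=(g>120).astype(np.uint8)
n,l,st,c=cv2.connectedComponentsWithStats(m)
i=l[230,294];print('hub',st[i],c[i]);hub=ray(s,*c[i],.08);print(hub)
# white outer annulus, fit ellipse
im=(s['color'].max(2)>110).astype(np.uint8)
cs,_=cv2.findContours(im,cv2.RETR_EXTERNAL,cv2.CHAIN_APPROX_NONE)
for q in cs:
    if cv2.contourArea(q)>4000 and cv2.pointPolygonTest(q,(294,230),False)>0:
        e=cv2.fitEllipse(q);print('disc',e,ray(s,*e[0],.058))
box=(225,150,365,300)
for k,z in(('red',.106),('green',.106),('blue',.1055),('yellow',.078)):
    for a,c in blob(s,k,box):
        p=ray(s,*c,z);d=p-hub;print(k,a,c.round(1),p.round(4),'r',np.hypot(*d[:2]).round(4),'az',np.degrees(np.arctan2(d[1],d[0])).round(1))
s=snap('side')
box=(235,215,365,310)
for k,z in(('red',.1),('green',.1),('blue',.1),('yellow',.078)):
    for a,c in blob(s,k,box):
        p=ray(s,*c,z);d=p-hub;print(k,a,c.round(1),p.round(4),'r',np.hypot(*d[:2]).round(4),'az',np.degrees(np.arctan2(d[1],d[0])).round(1))
g=s['color'].min(2); m=(g>120).astype(np.uint8)
n,l,st,c=cv2.connectedComponentsWithStats(m);i=l[260,300];print(st[i],ray(s,*c[i],.08))
E
```

```text
hub [281 217  27  26 538] [294.16356877 229.71003717]
[0.58379423 0.07790296 0.08      ]
disc ((295.5843200683594, 228.4695587158203), (106.80059051513672, 118.12317657470703), 22.960939407348633) [0.58913011 0.07570956 0.058     ]
red 55 [260.  264.6] [0.5063 0.1532 0.106 ] r 0.108 az 135.8
blue 52 [279.  181.4] [0.6896 0.1075 0.1055] r 0.1098 az 15.7
blue 13 [247.5 218.8] [0.608  0.179  0.1055] r 0.1039 az 76.5
blue 9 [340.9 240.4] [ 0.5541 -0.0252  0.1055] r 0.1073 az -106.1
yellow 15 [317.8 164.2] [0.7329 0.0203 0.078 ] r 0.1598 az -21.1
yellow 8 [317.4 174. ] [0.7101 0.0219 0.078 ] r 0.1382 az -23.9
red 65 [329.9 279.2] [0.5074 0.1499 0.1   ] r 0.105 az 136.7
green 54 [272.8 226.1] [ 0.6609 -0.0036  0.1   ] r 0.1122 az -46.6
blue 52 [317.6 226.5] [ 0.5537 -0.0146  0.1   ] r 0.0972 az -108.0
blue 55 [252.2 256.3] [0.6881 0.1019 0.1   ] r 0.107 az 13.0
blue 47 [280.3 289.3] [0.608  0.1902 0.1   ] r 0.1149 az 77.9
yellow 99 [248.3 239.5] [0.7163 0.0269 0.078 ] r 0.142 az -21.0
[288 250  25  21 417] [0.58255484 0.08051318 0.08      ]
```

>>> arm_command(
  targets=[
    [0, 0, 0, 0, 0, 0.9],
    [0, 0, 0, 0, 0, 0.9],
    [0, 0, 0, 0, 0, 0.9],
    [0, 0, 0, 0, 0, 0.9],
    [0, 0, 0, 0, 0, 0.9],
    [0, 0, 0, 0, 0, 0.9],
    [0, 0, 0, 0, 0, 0.9],
    [0.37, -1, 0, 0, 0, 0],
    [0.37, -1, 0, 0, 0, 0],
    [0.37, -1, 0, 0, 0, 0],
    [0.37, -1, 0, 0, 0, 0],
    [0.37, -1, 0, 0, 0, 0],
    [0.37, -1, 0, 0, 0, 0],
    [0.37, -1, 0, 0, 0, 0],
    [0.37, -1, 0, 0, 0, 0],
    [0.37, -1, 0, 0, 0, 0],
    [0.37, -1, 0, 0, 0, 0],
    [0.37, -1, 0, 0, 0, 0],
    [0.37, -1, 0, 0, 0, 0],
    [0.37, -1, 0, 0, 0, 0],
  ],
  grip=-1,
  squeeze=30,
)

```text
time_s: 2.7
tool_pos: [0.4177, -0.2599, 0.2313]
ee_rot: [-0.0, 0.991, -0.132, -0.0]
contact_force: [0.8, -0.9, 0.2]
grip_width: 0.0004
gripper_force: 0.0
```

>>> arm_command(
  targets=[
    [0.37, -1, 0, 0, 0, 0],
    [0.37, -1, 0, 0, 0, 0],
    [0.37, -1, 0, 0, 0, 0],
    [0.37, -1, 0, 0, 0, 0],
    [0.37, -1, 0, 0, 0, 0],
    [0.37, -0.7, 0, 0, 0, 0],
    [0, 0, 0, 0, 0, 0],
  ],
)

```text
time_s: 3.58
tool_pos: [0.527, -0.1112, 0.2311]
ee_rot: [-0.001, 0.992, -0.13, 0.0]
contact_force: [-0.1, -0.1, -0.1]
grip_width: 0.0001
gripper_force: 0.0
```

```bash
cat >> h.py <<'E'
from scipy.spatial.transform import Rotation as Ro
def tool(target):
    st=manip.sense(); q=st['ee_rot']; R=Ro.from_quat([q[1],q[2],q[3],q[0]]).as_matrix()
    print('t',st['time_s'],'p',np.round(st['tool_pos'],4),'xaz',np.degrees(np.arctan2(R[1,0],R[0,0])).round(1),'z',R[:,2].round(3),'F',np.round(st['contact_force'],2),'w',round(st['grip_width'],4))
    print('delta rows',(R.T@(np.array(target)-st['tool_pos'])/.03).round(2))
E
python3 - <<'E'
from h import *
tool([.584,-.03,.085]); snap('wrist','w1.png')
E
```

```text
t 3.575 p [ 0.527  -0.1112  0.2311] xaz -14.9 z [ 0.     0.001 -1.   ] F [-0.07 -0.07 -0.09] w 0.0001
delta rows [ 1.14 -3.1   4.87]
```

View pics/w1.png

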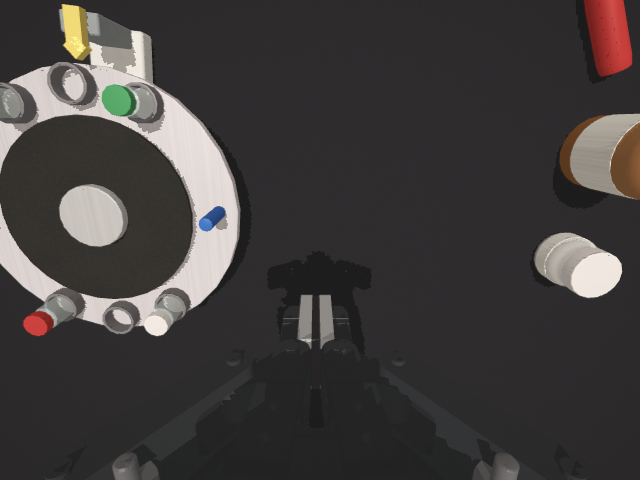

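The wrist view shows the yellow pointer's tip at about (78,58), its tail top at (73,8), the hub centre at (93,215) and the top of the near post at (207,224).

```bash
python3 - <<'E'
from h import *
s=snap('wrist')
hub=ray(s,93,215,.08)
for n,u,v,z in(('hub',93,215,.08),('tip',78,58,.075),('tail',73,8,.078),('post',207,224,.105),('red',38,323,.106),('green',118,100,.106),('white',157,322,.106)):
    p=ray(s,u,v,z);d=p-hub;print(n,p.round(4),np.hypot(*d[:2]).round(4),np.degrees(np.arctan2(d[1],d[0])).round(1))
E
```

```text
hub [0.5849 0.074  0.08  ] 0.0 0.0
tip [0.7016 0.0309 0.075 ] 0.1243 -20.3
tail [0.7314 0.0172 0.078 ] 0.1571 -21.2
post [ 0.5561 -0.0293  0.105 ] 0.1073 -105.6
red [0.5093 0.1488 0.106 ] 0.1064 135.3
green [ 0.6599 -0.0011  0.106 ] 0.1061 -45.1
white [0.4827 0.0458 0.106 ] 0.1061 -164.6
```

>>> arm_command(
  targets=[
    [0.3, -0.75, 0, 0, 0, 0],
    [0.3, -0.8, 0, 0, 0, 0],
    [0.3, -0.8, 0.5, 0, 0, 0],
    [0.24, -0.75, 0.8, 0, 0, 0],
    [0, 0, 0.9, 0, 0, 0],
    [0, 0, 0.9, 0, 0, 0],
    [0, 0, 0.9, 0, 0, 0],
    [0, 0, 0.85, 0, 0, 0],
    [0, 0, 0, 0, 0, 0],
  ],
)

```text
time_s: 4.8
tool_pos: [0.5816, -0.0338, 0.0842]
ee_rot: [0.001, 0.991, -0.132, -0.002]
contact_force: [-0.1, 0.1, 1.1]
grip_width: 0.0
gripper_force: 0.0
```

```bash
python3 - <<'E'
from h import *
tool([.584,-.03,.084]); s=snap('wrist','w2.png')
E
```

```text
t 4.8 p [ 0.5816 -0.0338  0.0842] xaz -15.2 z [-0.004 -0.001 -1.   ] F [-0.11  0.12  1.09] w 0.0
delta rows [ 0.04 -0.14  0.01]
```

View pics/w2.png

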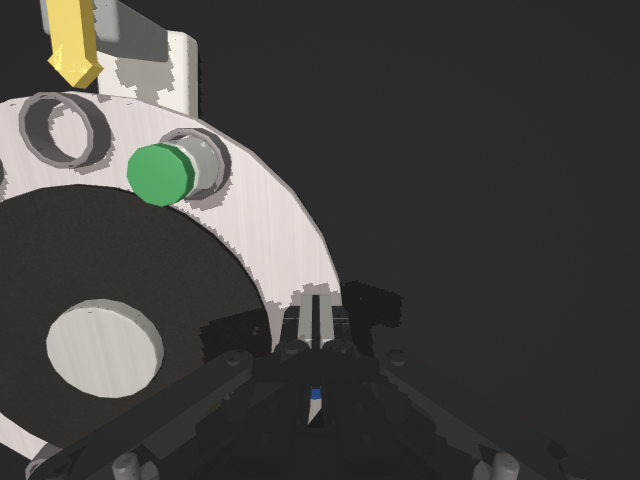

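The hub is at about (0.584, 0.076) and the pointer azimuth is about -21°. In this view the shut fingers stand at the rim with the blue post right behind them at (316,393). I'll flick clockwise towards tool -x, then lift outward.

>>> arm_command(
  targets=[
    [-0.3, 0.06, 0, 0, 0, 0],
    [-0.15, 0.03, 0, 0, 0, 0],
    [-0.35, 0.03, 0, 0, 0, 0],
    [-0.6, 0, 0, 0, 0, 0],
    [-0.85, -0.15, 0, 0, 0, 0],
    [-1, -0.3, 0, 0, 0, 0],
    [-0.5, 0.4, -1, 0, 0, 0],
    [0, 0.5, -1, 0, 0, 0],
    [0, 0, -0.5, 0, 0, 0],
  ],
)

```text
time_s: 5.98
tool_pos: [0.4698, -0.0204, 0.1626]
ee_rot: [0.0, 0.991, -0.132, 0.001]
contact_force: [-0.0, -0.3, -0.1]
grip_width: 0.0004
gripper_force: 0.0
```

```bash
cat >> h.py <<'E'
HUB=np.array([.584,.076])
def red(n='top'):
    t=manip.sense()['time_s']; s=manip.snapshot(n); b=(225,150,365,300) if n=='top' else (235,205,365,320)
    o=[]
    for k in('red','green','blue'):
        for a,c in blob(s,k,b):
            p=ray(s,*c,.106 if n=='top' else .102);d=p[:2]-HUB
            o.append((k,int(a),np.hypot(*d).round(3),np.degrees(np.arctan2(d[1],d[0])).round(1)))
    print(round(t,3),n,o); return s
E
python3 - <<'E'
from h import *
for _ in range(4): red('side')
red('top')
tool([.530,.076,.13]);
E
```

```text
5.975 side [('red', 49, np.float64(0.108), np.float64(37.0)), ('green', 53, np.float64(0.11), np.float64(-143.5)), ('blue', 55, np.float64(0.109), np.float64(-84.1)), ('blue', 54, np.float64(0.098), np.float64(-17.1)), ('blue', 36, np.float64(0.117), np.float64(149.4))]
6.025 side [('red', 47, np.float64(0.107), np.float64(30.1)), ('green', 58, np.float64(0.11), np.float64(-150.2)), ('blue', 52, np.float64(0.109), np.float64(-90.9)), ('blue', 48, np.float64(0.097), np.float64(-24.5)), ('blue', 35, np.float64(0.119), np.float64(143.3))]
6.075 side [('red', 46, np.float64(0.107), np.float64(23.1)), ('green', 53, np.float64(0.11), np.float64(-157.1)), ('blue', 55, np.float64(0.109), np.float64(-97.6)), ('blue', 54, np.float64(0.096), np.float64(-32.1)), ('blue', 42, np.float64(0.119), np.float64(137.7))]
6.125 side [('red', 50, np.float64(0.108), np.float64(16.1)), ('green', 56, np.float64(0.11), np.float64(-163.6)), ('blue', 56, np.float64(0.109), np.float64(-104.2)), ('blue', 53, np.float64(0.095), np.float64(-39.4)), ('blue', 39, np.float64(0.118), np.float64(132.1))]
6.175 top [('red', 66, np.float64(0.109), np.float64(10.0)), ('green', 50, np.float64(0.109), np.float64(-172.4)), ('blue', 11, np.float64(0.102), np.float64(-52.1)), ('blue', 16, np.float64(0.103), np.float64(-109.7)), ('blue', 11, np.float64(0.108), np.float64(130.4))]
t 6.225 p [ 0.4698 -0.0193  0.1603] xaz -15.1 z [-0.001 -0.    -1.   ] F [-0.39  0.45  0.15] w -0.0001
delta rows [ 1.11 -3.59  1.01]
```

>>> arm_command(
  targets=[
    [0.3, -0.9, 0, 0, 0, 0],
    [0.3, -0.9, 0, 0, 0, 0],
    [0.3, -0.9, 0, 0, 0, 0],
    [0.2, -0.9, 0, 0, 0, 0],
    [0, 0, 0.4, 0, 0, 0],
    [0, 0, 0.6, 0, 0, 0],
    [0, 0, 0.6, 0, 0, 0],
    [0, 0, 0.6, 0, 0, 0],
    [0, 0, 0.4, 0, 0, 0],
    [0, 0, 0, 0, 0, 0],
    [0, 0, 0, 0, 0, 0],
    [0, 0, 0, 0, 0, 0],
    [0, 0, 0, 0, 0, 0],
    [0, 0, 0, 0, 0, 0],
    [0, 0, 0, 0, 0, 0],
    [0, 0, 0, 0, 0, 0],
  ],
)

```text
time_s: 8.22
tool_pos: [0.5304, 0.0763, 0.0828]
ee_rot: [-0.0, 0.991, -0.132, 0.0]
contact_force: [-0.4, -0.1, -0.1]
grip_width: 0.0002
gripper_force: 0.0
```

```bash
python3 - <<'E'
from h import *
for _ in range(2): red('side'); red('top')
tool([.529,.076,.076]);
E
```

```text
8.225 side [('red', 71, np.float64(0.108), np.float64(114.1)), ('green', 53, np.float64(0.109), np.float64(-66.8)), ('blue', 47, np.float64(0.107), np.float64(-6.5)), ('blue', 36, np.float64(0.118), np.float64(60.2))]
8.275 top [('red', 40, np.float64(0.114), np.float64(108.0)), ('green', 6, np.float64(0.103), np.float64(-76.0)), ('blue', 27, np.float64(0.107), np.float64(-10.4)), ('blue', 14, np.float64(0.105), np.float64(49.4)), ('blue', 9, np.float64(0.107), np.float64(-134.6))]
8.325 side [('red', 68, np.float64(0.108), np.float64(102.7)), ('green', 56, np.float64(0.109), np.float64(-78.3)), ('blue', 57, np.float64(0.101), np.float64(-145.3)), ('blue', 56, np.float64(0.108), np.float64(-18.8)), ('blue', 39, np.float64(0.116), np.float64(50.6))]
8.375 top [('red', 29, np.float64(0.116), np.float64(97.3)), ('blue', 10, np.float64(0.103), np.float64(-20.6)), ('blue', 16, np.float64(0.104), np.float64(38.0))]
t 8.425 p [0.5304 0.0762 0.0828] xaz -15.1 z [-0.  0. -1.] F [ 0.72 -0.3   0.39] w -0.0001
delta rows [-0.04  0.02  0.23]
```

>>> arm_command(
  targets=[
    [0, 0, 0.2, 0, 0, 0],
    [0, 0, 0, 0, 0, 0],
    [0, 0, 0, 0, 0, 0],
    [0, 0, 0, 0, 0, 0],
    [0, 0, 0, 0, 0, 0],
    [0, 0, 0, 0, 0, 0],
    [0, 0, 0, 0, 0, 0],
    [0, 0, 0, 0, 0, 0],
    [0, 0, 0, 0, 0, 0],
    [0, 0, 0, 0, 0, 0],
    [0, 0, 0, 0, 0, 0],
    [0, 0, 0, 0, 0, 0],
    [0, 0, 0, 0, 0, 0],
    [0, 0, 0, 0, 0, 0],
    [0, 0, 0, 0, 0, 0],
    [0, 0, 0, 0, 0, 0],
    [0, 0, 0, 0, 0, 0],
    [0, 0, 0, 0, 0, 0],
    [0, 0, 0, 0, 0, 0],
    [0, 0, 0, 0, 0, 0],
  ],
)

```text
time_s: 10.92
tool_pos: [0.5304, 0.0762, 0.0768]
ee_rot: [-0.0, 0.991, -0.132, 0.0]
contact_force: [-0.1, -0.9, -0.2]
grip_width: 0.0003
gripper_force: 0.0
```

```bash
python3 - <<'E'
from h import *
for _ in range(3): red('side')
tool([.529,.076,.066]);
E
```

```text
10.925 side [('red', 57, np.float64(0.11), np.float64(-165.0)), ('green', 47, np.float64(0.108), np.float64(14.6)), ('blue', 56, np.float64(0.095), np.float64(-41.1)), ('blue', 52, np.float64(0.119), np.float64(130.7)), ('blue', 67, np.float64(0.107), np.float64(75.1))]
10.975 side [('red', 55, np.float64(0.109), np.float64(-170.1)), ('green', 49, np.float64(0.108), np.float64(9.8)), ('blue', 53, np.float64(0.094), np.float64(-46.1)), ('blue', 51, np.float64(0.117), np.float64(127.2)), ('blue', 62, np.float64(0.107), np.float64(70.7))]
11.025 side [('red', 55, np.float64(0.11), np.float64(-174.8)), ('green', 51, np.float64(0.107), np.float64(5.2)), ('blue', 51, np.float64(0.094), np.float64(-51.5)), ('blue', 63, np.float64(0.107), np.float64(66.2)), ('blue', 54, np.float64(0.12), np.float64(122.6))]
t 11.075 p [0.5304 0.0762 0.0768] xaz -15.1 z [ 0.  0. -1.] F [-0.   -0.    0.34] w 0.0001
delta rows [-0.04  0.02  0.36]
```

>>> arm_command(
  targets=[
    [0, 0, 0, 0, 0, 0],
    [0, 0, 0, 0, 0, 0],
    [0, 0, 0, 0, 0, 0],
    [0, 0, 0, 0, 0, 0],
    [0, 0, 0, 0, 0, 0],
    [0, 0, 0, 0, 0, 0],
    [0, 0, 0, 0, 0, 0],
    [0, 0, 0, 0, 0, 0],
    [0, 0, 0, 0, 0, 0],
    [0, 0, 0, 0, 0, 0],
    [0, 0, 0, 0, 0, 0],
    [0, 0, 0, 0, 0, 0],
  ],
)

```text
time_s: 12.58
tool_pos: [0.5304, 0.0762, 0.0768]
ee_rot: [-0.0, 0.991, -0.132, -0.0]
contact_force: [1.3, 0.1, -0.6]
grip_width: -0.0
gripper_force: 0.0
```

```bash
python3 - <<'E'
from h import *
for _ in range(3): red('side')
print(manip.sense()['time_s'])
E
```

```text
12.575 side [('red', 53, np.float64(0.107), np.float64(53.0)), ('green', 7, np.float64(0.116), np.float64(-131.0)), ('blue', 56, np.float64(0.109), np.float64(-68.4)), ('blue', 44, np.float64(0.101), np.float64(0.6)), ('blue', 48, np.float64(0.114), np.float64(163.0))]
12.625 side [('red', 56, np.float64(0.107), np.float64(49.2)), ('green', 27, np.float64(0.112), np.float64(-133.8)), ('blue', 53, np.float64(0.109), np.float64(-72.4)), ('blue', 49, np.float64(0.1), np.float64(-3.9)), ('blue', 48, np.float64(0.115), np.float64(159.1))]
12.675 side [('red', 52, np.float64(0.108), np.float64(45.1)), ('green', 47, np.float64(0.111), np.float64(-136.5)), ('blue', 55, np.float64(0.109), np.float64(-76.3)), ('blue', 50, np.float64(0.1), np.float64(-9.1)), ('blue', 51, np.float64(0.116), np.float64(155.6))]
12.725
```

```bash
python3 - <<'E'
from h import *
red('side')
E
```

```text
12.725 side [('red', 48, np.float64(0.108), np.float64(40.8)), ('green', 58, np.float64(0.11), np.float64(-139.8)), ('blue', 54, np.float64(0.109), np.float64(-80.3)), ('blue', 53, np.float64(0.1), np.float64(-13.2)), ('blue', 49, np.float64(0.117), np.float64(152.6))]
```

>>> arm_command(
  targets=[
    [0, 0, 0, 0, 0, 0],
    [0, 0, 0, 0, 0, 0],
    [0, 0, 0, 0, 0, 0],
    [0, 0, 0, 0, 0, 0],
    [0, 0, 0, 0, 0, 0],
    [0, 0, 0.35, 0, 0, 0],
    [0, 0, 0, 0, 0, 0],
    [0, 0, 0, 0, 0, 0],
    [0, 0, 0, 0, 0, 0],
  ],
)

```text
time_s: 13.9
tool_pos: [0.5311, 0.0765, 0.0666]
ee_rot: [-0.0, 0.991, -0.132, 0.001]
contact_force: [-0.2, 0.8, 6.5]
grip_width: -0.0
gripper_force: 3.0
```

```bash
python3 - <<'E'
from h import *
red('side');s=red('top');cv2.imwrite('pics/t3.png',cv2.resize(s['color'][140:310,210:380,::-1],None,fx=3,fy=3))
s=red('side');cv2.imwrite('pics/s3.png',cv2.resize(s['color'][200:330,220:370,::-1],None,fx=4,fy=4))
tool([.529,.076,.066]);
E
```

```text
13.9 side [('red', 62, np.float64(0.108), np.float64(-20.7)), ('green', 49, np.float64(0.109), np.float64(159.8)), ('blue', 53, np.float64(0.093), np.float64(-80.6)), ('blue', 60, np.float64(0.11), np.float64(-139.9)), ('blue', 50, np.float64(0.12), np.float64(100.5))]
13.95 top [('red', 44, np.float64(0.105), np.float64(-19.5)), ('blue', 11, np.float64(0.104), np.float64(-81.7))]
14.0 side [('red', 62, np.float64(0.108), np.float64(-20.7)), ('green', 50, np.float64(0.11), np.float64(159.8)), ('blue', 53, np.float64(0.093), np.float64(-80.4)), ('blue', 59, np.float64(0.11), np.float64(-140.0)), ('blue', 50, np.float64(0.12), np.float64(100.5))]
t 14.05 p [0.5311 0.0765 0.0666] xaz -15.1 z [ 0.001  0.    -1.   ] F [0.97 0.13 5.3 ] w -0.0001
delta rows [-0.06  0.03  0.02]
```

View pics/s3.png

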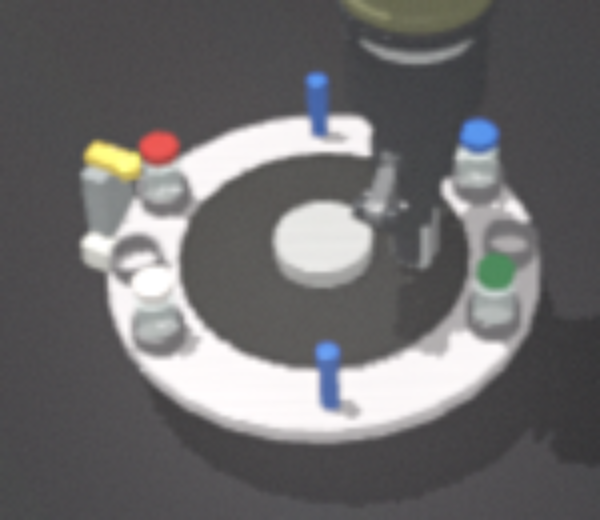

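The picture shows the carousel at rest with the red cap (158,150) at the yellow pointer's tip (138,165), azimuth -20.7° against about -21°. All vials are seated and the finger presses the rubber with about 6 N. I'll hold briefly and hand it in.

>>> arm_command(
  targets=[
    [0, 0, 0, 0, 0, 0],
    [0, 0, 0, 0, 0, 0],
    [0, 0, 0, 0, 0, 0],
  ],
)

```text
time_s: 14.42
tool_pos: [0.5311, 0.0765, 0.0666]
ee_rot: [-0.0, 0.991, -0.132, 0.001]
contact_force: [-0.2, 0.9, 6.1]
grip_width: 0.0001
gripper_force: 3.0
```

```bash
python3 -c "
from bench import manip
print(manip.sign_off())"
```

```text
the job is handed in; nothing more can be done
None
```

The carousel spun freely and untouched for about 7 s at 2.4 down to 1.4 rad/s, then stopped with the red-capped vial at the pointer (within about 1° by the cameras), held by a fingertip at about 6 N; I handed the job in but got no verdict back.

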